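Shim the rocking heater base

ROBOT

A 6-joint arm with a two-finger parallel gripper is mounted at the origin on the work surface. World frame = base frame: x ahead of the robot, y to its left, z up, the work surface at z = 0. Lengths are in m, angles in rad, forces in N, time in s.
With the tool pointing down it reaches from about 0.375 to 0.9 m from the base axis. Payload 3.1 kg.
Tool frame: the origin (TCP) lies on the centre line of the jaws, within the pads' length; the fingertips stand 22 mm ahead of it and the grasp point (between the pads) lies 3 mm ahead of it; z points along the fingers, x is the direction in which the jaws open and shut, and the axes are right-handed (so a half turn about z gives the same grasp; the last joint's range is limited). The gripper opens to 87 mm and grips with 3 to 60 N. Pads are 19 mm wide; open, the fingers measure 117 mm over their backs; the gripper's body (75 mm by 190 mm) begins 51 mm behind the grasp point.
Start: joints at [1.032, 0.527, 1.433, -0, 1.181, -0.178], TCP at [0.22, 0.585, 0.245] pointing down, gripper open.
Joint ranges: [-3.08, 3.08], [-0.75, 2.2], [0.22, 2.44], [-1.43, 4.57], [0, 2.65], [-2.85, 2.85]. Speed limits (rad/s): [2.79, 2.79, 3.14, 3.14, 3.14, 3.14].

INTERFACE

Orientations are given as a unit quaternion [x, y, z, w].
In Python, from rig import robot, camera, order gives the robot as it stands.
- The arm moves only by the shell command python3 -m pendant 'ROWS' [OPENING] [FORCE]. ROWS is JSON, a list of rows, each a list of 2 entries, a list of its own where there are three numbers: the shift along the tool's x, y, z in mm, then the turn about the tool's z in degrees. A call has 1 to 8 rows; each row shifts and turns the commanded pose from where the row before left it, along the tool's axes as they then stand; what a row does not reach is not made up. A row lasts 1/8 s, in which the tool goes at most 62.5 mm and 10.7 degrees, less where a joint would pass 70% of its speed; a pose out of reach is approached as far as the arm can. A call with a gripper value outside its range is refused whole. OPENING is the finger opening in mm, from 0 to 87, set as the call begins (- or left out, the last holds). The fingers move at their own pace and stop on an object; FORCE is the grip in N (left out, the last holds). Time passes only in rows, so rows that do not move let the fingers close. It gives the time, the measured TCP pose, the force and the opening at its end, in the units of the state.
- robot.get_obs(): the state, without advancing time (a new reading comes with each control period).
- camera(name): name is "scene" or "top" or "wrist"; returns a dict with "pixels" (384x512x3 uint8, blue, green, red), "mtx" (3x3 intrinsics, pixels), "R" (3x3) and "t" (3): a world point X has camera coordinates R X + t. Camera axes: x right, y down, z forward; pixel columns grow to the right and rows downward; lengths in m; the calibration is good to about 2 mm. A picture is of the moment at which its call begins. There is no depth.
- order.hand_in(): hands the job in, once; it reports no verdict.
The state is a dict: "time": time; "q": joint angles; "joint_velocities": joint speeds; "joint_torque": joint torques, N m; "position": TCP position; "tool_rot": TCP orientation; "ft_force": force on the tool from outside, world axes, zero at the start; "moment": the same for the moment, N m; "grip_width": finger opening in m.
Only numpy, scipy, OpenCV 4.12 (cv2) and the standard library are available. Lean on these libraries where they do the work, as an engineer would, in place of code of your own. Each camera call takes 0.05 s, during which the arm holds its last target. There are 200 camera calls.

TASK

The round black heater base rocks because the foot under its orange-capped ear is too short. Press down on the orange cap to feel it rock, then push the yellow wedge along the bench, thin end first, under that foot just until the base stops rocking, and press the cap firmly again to prove that it no longer dips. Use the fingertips only: do not pick up the wedge or the base, do not jack the base up or shove it along, leave the other things where they are, and finish clear of everything.

Things in the scene. Friction and masses are not known exactly. Their poses are not given: they have to be found in the camera images.
- unit: Heater base, about 2.4 kg, loose: open round black housing 170 mm across, rim 68 mm and underside 20 mm above the bench, inside it a grey metal block (top 81 mm) and steel tube (top 153 mm). Four black ears 42 mm wide reach out crosswise to 137 mm from the centre, each over a rubber foot 118 mm out. Origin: its centre at bench level; z up; the orange-capped ear points along its -x axis.
- cap: The orange cap, a disc 28 mm across and 6 mm thick fixed on the ear (ear top 34 mm, ear underside 24 mm above the bench) with the short foot, straight above that foot. Origin: centre of its underside. About 2 to 3.5 N on it makes the ear dip 6 to 10 mm before the wedge is in.
- cap_top (a point): Centre of the top of the orange cap, 40 mm above the bench while the base stands level.
- foot_spot (a point): The point 40 mm under cap_top on the axis of the short foot (16 mm across), at bench level while the base stands level on its other three feet. The short foot itself ends an unknown 6 to 10 mm above this point; the wedge's slope must come under it.
- wedge: Yellow wedge, 105 mm long, 50 wide, 0.12 kg, loose. Origin: centre of its underside; thin end along its +x. Its top slopes from 3 mm high at x = +52.5 mm to 15 mm at x = -37.5; behind stands a heel 15 thick, 28 high, 50 wide; push its flat back at x = -52.5. It slides with about 1 N; once nipped under the foot the push rises steeply (over 4 N), and a harder push lifts or shoves the base.
- bin: Bystander: open blue plastic bin, 90 x 130 mm, 60 mm high; origin at the centre of its underside.
- tube: Bystander: upright steel tube 42 mm across, 90 mm high; origin at the centre of its underside.
- driver: Bystander: screwdriver with a red handle lying on the bench, about 200 mm long; origin under its middle.
Mind the look-alikes: they are no part of the job. There is more than one size of the wedge; the job needs the middle-sized.

How it is judged:
By the outcome, as a careful person would: the job done as asked, in the order asked, and still so for the second after the job is handed in, with the robot touching nothing.
It also fails if it takes over 54 s, if anything falls off the work surface, if the arm or the gripper's body presses on something with over 40 N, if the wrist force passes 120 N, or if a joint passes its speed limit or range.

## Working session

There is one attempt and no reset: what is moved stays moved. The work goes in short steps, Python scripts to look and compute and a shell command to move; the robot and the scene stay as the last step left them, time stands still between calls to the robot, and variables do not carry over. Pictures are saved under pics/ and viewed, about 8 in all and at most 12, crops included, and the job is handed in when it is done.

```bash
mkdir -p pics; ls; python3 - <<'E'
from rig import robot,camera
import cv2,numpy as np
o=robot.get_obs()
for k in("time","position","tool_rot","ft_force","grip_width"):print(k,o[k])
for n in("scene","top"):
    c=camera(n);cv2.imwrite(f"pics/{n}0.png",c["pixels"]);np.savez(f"pics/{n}0.npz",**c);print(n,c["t"],-c["R"].T@c["t"])
E
```

```text
pics
time 0.0
position [0.21965943 0.58440584 0.24357938]
tool_rot [ 8.22213716e-01  5.69177899e-01 -9.62568077e-04  4.45378037e-04]
ft_force [ 0.09240301  0.71266433 -0.09295539]
grip_width 0.086494764555498
scene [-0.17431808 -0.30375398  1.5716908 ] [ 1.35950113 -0.47383391  0.72118191]
top [-0.08740731  0.59928065  1.36481771] [ 0.49670365 -0.11358316  1.40352736]
```

View pics/top0.png

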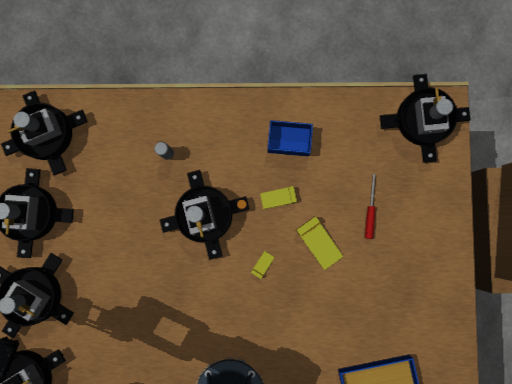

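View pics/scene0.png

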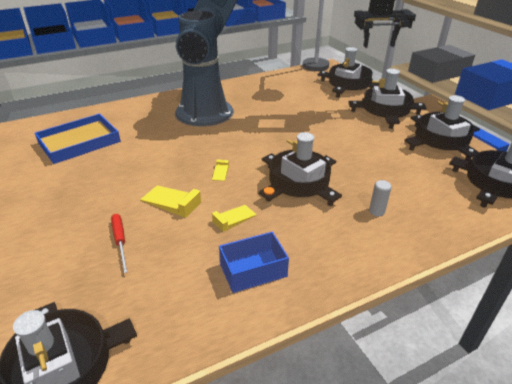

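```bash
cat > h.py <<'E'
import numpy as np,cv2
def ray(c,uv,z):
    uv=np.atleast_2d(np.float64(uv));d=np.c_[uv,np.ones(len(uv))]@np.linalg.inv(c["mtx"]).T@c["R"]
    o=-c["R"].T@c["t"];return o+d*((z-o[2])/d[:,2])[:,None]
def proj(c,X):
    p=(np.atleast_2d(X)@c["R"].T+c["t"])@c["mtx"].T;return p[:,:2]/p[:,2:]
def comps(c,lo,hi,amin=30):
    m=cv2.inRange(cv2.cvtColor(c["pixels"],cv2.COLOR_BGR2HSV),lo,hi)
    n,l,s,ce=cv2.connectedComponentsWithStats(m);return [(s[i],ce[i],l==i) for i in range(1,n) if s[i][4]>=amin]
Y=((24,120,70),(36,255,255));O=((8,170,150),(17,255,255))
E
python3 - <<'E'
from h import *
np.set_printoptions(precision=4,suppress=True)
for n in("top","scene"):
    c=dict(np.load(f"pics/{n}0.npz"));print(n)
    for s,ce,m in comps(c,*O,15): print("O",s,ce,ray(c,ce,.04))
    for s,ce,m in comps(c,*Y):
        r=cv2.minAreaRect(np.argwhere(m)[:,::-1].astype(np.float32));b=cv2.boxPoints(r);print("Y",s,ce,b.round(1).tolist(),ray(c,b,.01)[:,:2].tolist())
c=dict(np.load("pics/top0.npz"))
p=c["pixels"][140:280,150:350];cv2.imwrite("pics/crop1.png",cv2.resize(p,None,fx=4,fy=4,interpolation=cv2.INTER_CUBIC))
E
```

```text
top
Y [260 186  37  23 578] [278.2163 197.1817] [[259.29998779296875, 193.0], [293.20001220703125, 185.3000030517578], [297.0, 201.60000610351562], [263.0, 209.39999389648438]] [[0.6113770454566152, -0.08946385636536527], [0.6351154020398742, -0.19487249085379066], [0.5841870163994727, -0.20602342253603362], [0.5605105182970312, -0.10091483672863456]]
Y [ 297  217   46   53 1172] [319.4812 242.9206] [[295.3999938964844, 229.6999969482422], [315.5, 215.5], [343.8999938964844, 255.6999969482422], [323.70001220703125, 269.8999938964844]] [[0.49777932382131723, -0.20065617061541186], [0.5412263854550795, -0.2629053857682447], [0.41803185147453664, -0.3480456877805231], [0.375100241148078, -0.286145428893708]]
Y [251 251  24  28 329] [262.3587 264.4012] [[249.89999389648438, 271.6000061035156], [264.20001220703125, 250.1999969482422], [274.79998779296875, 257.20001220703125], [260.5, 278.70001220703125]] [[0.36977973747293963, -0.060517763828014416], [0.4351098151972526, -0.1044817946114636], [0.4135183643553646, -0.13699648912351686], [0.3483536365263062, -0.09300696699223027]]
scene
O [
[... 472 characters left out ...]
06.8000030517578], [142.1999969482422, 184.39999389648438], [199.1999969482422, 189.3000030517578], [197.3000030517578, 211.6999969482422]] [[0.4540984737737749, -0.3553728909477569], [0.35762647230841726, -0.3248267536709927], [0.45110238179851714, -0.1880262814898248], [0.5400843077904829, -0.22702866528577942]]
Y [213 205  43  24 521] [233.6929 215.4012] [[212.3000030517578, 211.60000610351562], [252.8000030517578, 202.89999389648438], [256.79998779296875, 221.60000610351562], [216.3000030517578, 230.3000030517578]] [[0.5569332189759305, -0.19186153877011414], [0.5716200105408669, -0.08094624982726412], [0.6436982807286282, -0.10545348258472703], [0.6280631723991748, -0.2100738390323913]]
```

View pics/crop1.png

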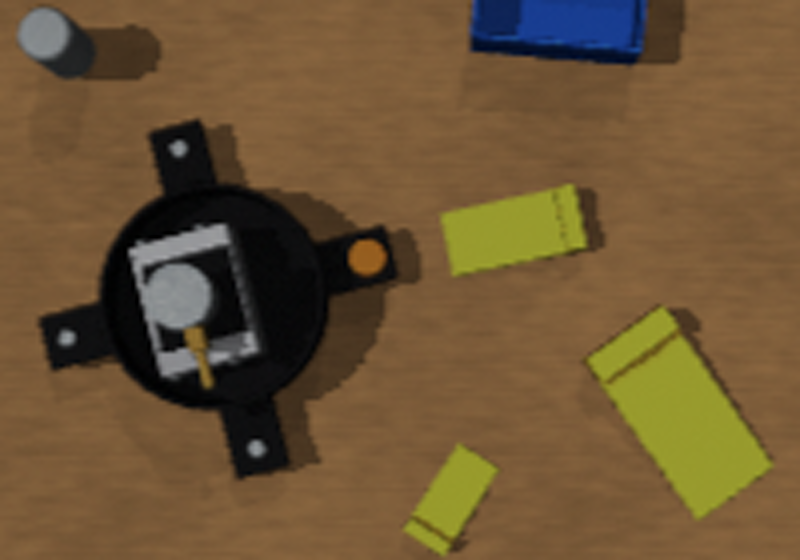

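```bash
python3 - <<'E'
from h import *
np.set_printoptions(precision=4,suppress=True)
c=dict(np.load("pics/top0.npz"))
f=lambda u,v,z:ray(c,[150-.375+u/4,140-.375+v/4],z)[0,:2]
cap=f(367,257,.04);d=[f(178,148,.034),f(66,338,.034),f(256,448,.034)]
print("cap",cap,"dots",d);ctr=(d[0]+d[2])/2
print("ctr",ctr,(cap+d[1])/2,np.linalg.norm(cap-d[1]),np.linalg.norm(d[0]-d[2]))
ax=cap-d[1];print("unit +x yaw",np.degrees(np.arctan2(-ax[1],-ax[0])))
q=d[0]-d[2];print("cross",np.degrees(np.arctan2(q[1],q[0])))
# wedge: thin corners top z=.003, heel top corners z=.028
t=[f(441,212,.003),f(454,276,.003)];h=[f(575,184,.028),f(588,247,.028)]
print("thin",t,"heel back top",h)
T=sum(t)/2;H=sum(h)/2;w=T-H;L=np.linalg.norm(w);print("len",L,"wid",np.linalg.norm(t[0]-t[1]),np.linalg.norm(h[0]-h[1]),"yaw",np.degrees(np.arctan2(w[1],w[0])),"T",T,"H",H)
w/=L;n=np.array([-w[1],w[0]]);print("cap in wedge frame along from thin, lateral",(cap-T)@w,(cap-T)@n)
s=dict(np.load("pics/scene0.npz"));print(proj(s,np.r_[cap,.04]),proj(s,np.c_[np.array(h),[.028,.028]]))
from scipy.spatial.transform import Rotation as R
from rig import robot
print(R.from_quat(robot.get_obs()["tool_rot"]).as_matrix())
E
```

```text
cap [ 0.5759 -0.0357] dots [array([0.6602, 0.1097]), array([0.5151, 0.1938]), array([0.4318, 0.0484])]
ctr [0.546  0.0791] [0.5455 0.0791] 0.23745229080626232 0.23651779365219686
unit +x yaw 104.85293256948012
cross 15.020152799746668
thin [array([ 0.6131, -0.0912]), array([ 0.5631, -0.1013])] heel back top [array([ 0.6322, -0.1942]), array([ 0.5839, -0.2038])]
len 0.10467844904588886 wid 0.05093659441054364 0.04927029607165223 yaw 100.98467812478542 T [ 0.5881 -0.0963] H [ 0.608 -0.199]
cap in wedge frame along from thin, lateral 0.0617787179934023 0.00040998479960306704
[[268.788  190.2935]] [[222.5237 223.9655]
 [211.4948 213.6459]]
[[ 0.3521  0.936  -0.001 ]
 [ 0.9359 -0.3521 -0.0017]
 [-0.0019 -0.0003 -1.    ]]
```

```bash
python3 -m pendant '[[[0,0,0],9.7],[[0,0,0],9.7],[[0,0,0],9.7],[[0,0,0],9.8],[[0,0,0],9.8],[[0,0,0],9.7]]' 0 10
python3 -m pendant '[[[19,56,0],0],[[19,56,0],0],[[19,56,0],0],[[19,56,0],0],[[19,56,0],0],[[19,56,0],0],[[19,56,0],0],[[19,56,0],0]]'
python3 -m pendant '[[[19,56,0],0],[[19,56,0],0],[[19,56,0],0],[[20,60,0],0],[[0,0,0],0],[[0,0,0],0]]'
python3 - <<'E'
from rig import robot
from h import *
from scipy.spatial.transform import Rotation as R
o=robot.get_obs();M=R.from_quat(o["tool_rot"]).as_matrix();p=np.array(o["position"])
print(o["time"],p,o["q"],M.round(3),M.T@(np.array([.5759,-.0357,.062])-p)*1e3)
E
```

```text
time: 0.85
position: [0.2198, 0.5846, 0.244]
tool_rot: [0.996, 0.093, -0.0, 0.001]
ft_force: [0.6, -0.4, -0.1]
grip_width: 0.0348
time: 1.85
position: [0.4552, 0.1724, 0.2444]
tool_rot: [0.995, 0.096, -0.0, -0.0]
ft_force: [0.1, 0.1, -0.6]
grip_width: 0.001
time: 2.6
position: [0.5723, -0.0342, 0.2438]
tool_rot: [0.995, 0.095, -0.001, -0.001]
ft_force: [-0.2, 0.2, -0.0]
grip_width: 0.0004
2.6 [ 0.57233212 -0.03417251  0.24382451] [-2.54683202e-01  4.59598366e-01  1.56377815e+00  4.79860869e-04
  1.12075564e+00 -4.45725904e-01] [[ 0.982  0.19  -0.002]
 [ 0.19  -0.982  0.001]
 [-0.002 -0.001 -1.   ]] [  3.59617971   2.44636568 181.81391427]
```

```bash
python3 -m pendant '[[[4,2,50],0],[[0,0,50],0],[[0,0,45],0],[[0,0,25],0],[[0,0,4],0],[[0,0,0],0],[[0,0,0],0]]'
python3 -m pendant '[[[0,0,2],0],[[0,0,2],0],[[0,0,0],0]]'
python3 -m pendant '[[[0,0,2],0],[[0,0,2],0],[[0,0,0],0]]'
```

```text
time: 3.48
position: [0.5784, -0.0353, 0.0721]
tool_rot: [0.995, 0.096, 0.001, 0.0]
ft_force: [-0.7, -0.1, -0.4]
grip_width: 0.0004
time: 3.85
position: [0.5775, -0.0356, 0.0666]
tool_rot: [0.995, 0.096, -0.0, -0.0]
ft_force: [0.1, 0.6, -0.1]
grip_width: 0.0009
time: 4.22
position: [0.5775, -0.0355, 0.0624]
tool_rot: [0.995, 0.096, -0.0, -0.0]
ft_force: [0.1, 0.1, 1.2]
grip_width: 0.0001
```

```bash
for i in 1; do python3 -m pendant '[[[-1.5,0,1],0],[[0,0,1],0],[[0,0,0],0],[[0,0,0],0]]'
python3 -m pendant '[[[0,0,1],0],[[0,0,1],0],[[0,0,0],0],[[0,0,0],0]]'; 
python3 -m pendant '[[[0,0,1],0],[[0,0,1],0],[[0,0,0],0],[[0,0,0],0]]';done | grep -v rot
```

```text
time: 4.72
position: [0.5767, -0.0362, 0.0608]
ft_force: [1.2, -1.7, 2.6]
grip_width: 0.0005
time: 5.22
position: [0.5761, -0.0358, 0.0585]
ft_force: [1.0, -2.1, 2.4]
grip_width: 0.0006
time: 5.72
position: [0.576, -0.0359, 0.0565]
ft_force: [0.7, -2.5, 3.3]
grip_width: 0.0005
```

```bash
(python3 -m pendant '[[[0,0,1],0],[[0,0,1],0],[[0,0,0],0],[[0,0,0],0]]'
python3 -m pendant '[[[0,0,1],0],[[0,0,0],0],[[0,0,0],0]]') | grep -v rot
```

```text
time: 6.22
position: [0.5761, -0.036, 0.0561]
ft_force: [-2.3, -2.6, 12.6]
grip_width: 0.0006
time: 6.6
position: [0.5761, -0.036, 0.056]
ft_force: [-2.6, -1.3, 19.4]
grip_width: 0.0003
```

```bash
(python3 -m pendant '[[[0,0,-3],0],[[0,0,-7],0],[[0,0,-30],0],[[0,0,-40],0],[[0,50,0],0],[[0,50,0],0],[[0,50,0],0],[[0,46,0],0]]'
python3 -m pendant '[[[0,0,30],0],[[0,0,30],0],[[0,0,20],0],[[0,0,0],0],[[0,0,0],0]]') | grep -v rot
python3 - <<'E'
from rig import camera
from h import *
for n in("top","wrist"):
    c=camera(n);np.savez(f"pics/{n}1.npz",**c)
    cv2.imwrite(f"pics/{n}1.png",c["pixels"] if n=="wrist" else cv2.resize(c["pixels"][140:280,150:350],None,fx=4,fy=4,interpolation=cv2.INTER_CUBIC))
E
```

```text
time: 7.6
position: [0.6128, -0.2291, 0.1327]
ft_force: [1.2, -0.0, 0.6]
grip_width: 0.0006
time: 8.22
position: [0.614, -0.2282, 0.0542]
ft_force: [0.1, 0.5, 0.3]
grip_width: 0.0004
```

View pics/wrist1.png

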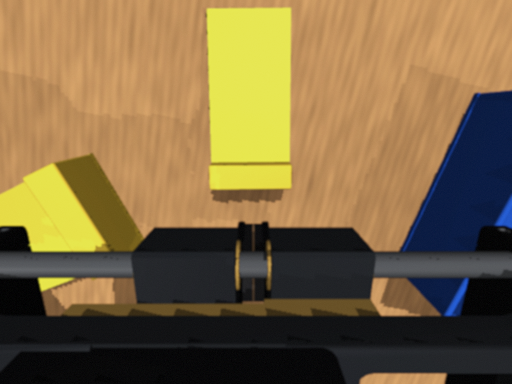

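```bash
python3 - <<'E'
from h import *
np.set_printoptions(precision=4,suppress=True)
c=dict(np.load("pics/wrist1.npz"));h=ray(c,[[210,189],[291,188]],.028);t=ray(c,[[207,9],[291,9]],.003);print(h,t)
H=h.mean(0)[:2];T=t.mean(0)[:2];w=T-H;print(H,T,np.linalg.norm(w),np.degrees(np.arctan2(w[1],w[0])))
w/=np.linalg.norm(w);n=np.array([-w[1],w[0]])
print("tcp lat",(np.array([.614,-.2282])-H)@n,"back",(np.array([.614,-.2282])-H)@w,"cap lat",(np.array([.5759,-.0357])-H)@n)
c=dict(np.load("pics/top1.npz"))
for s,ce,m in comps(c,*O,5):print(ce,ray(c,ce,.04))
c0=dict(np.load("pics/top0.npz"))
p=c["pixels"][195:212,232:252];
for d in(c0,c):
    hsv=cv2.cvtColor(d["pixels"],cv2.COLOR_BGR2HSV);m=cv2.inRange(hsv,(8,180,120),(20,255,255))[196:213,234:250];q=np.argwhere(m);print(len(q),q.mean(0) if len(q) else 0)
E
```

```text
[[ 0.584  -0.2053  0.028 ]
 [ 0.6325 -0.1953  0.028 ]] [[ 0.5629 -0.1029  0.003 ]
 [ 0.6122 -0.0933  0.003 ]]
[ 0.6082 -0.2003] [ 0.5875 -0.0981] 0.1042930522334298 101.4330749130606
tcp lat -0.0001426890254271936 back -0.028497885062583068 cap lat -0.0009566738060036954
[241.2885 203.7115] [[ 0.5764 -0.0354  0.04  ]]
52 [7.7115 7.2885]
63 [7.7619 7.1905]
```

```bash
(python3 -m pendant '[[[0,0,15],0],[[0,0,9],0],[[0,-8,0],0],[[0,-5,0],0],[[0,-3,0],0],[[0,-3,0],0],[[0,-3,0],0],[[0,-3,0],0]]'
python3 -m pendant '[[[0,-6,0],0],[[0,-7,0],0],[[0,-7,0],0],[[0,-7,0],0],[[0,-7,0],0],[[0,-7,0],0],[[0,-4,0],0],[[0,0,0],0]]') | grep -v rot
python3 - <<'E'
from rig import camera
from h import *
c=camera("top");np.savez("pics/top2.npz",**c);cv2.imwrite("pics/top2.png",cv2.resize(c["pixels"][140:280,150:350],None,fx=4,fy=4,interpolation=cv2.INTER_CUBIC))
c=camera("wrist");cv2.imwrite("pics/wrist2.png",c["pixels"])
E
```

```text
time: 9.32
position: [0.6091, -0.204, 0.0299]
ft_force: [-0.1, -2.0, 1.7]
grip_width: 0.0007
time: 10.32
position: [0.5997, -0.1588, 0.0293]
ft_force: [-0.0, -0.6, 0.8]
grip_width: 0.0003
```

View pics/wrist2.png

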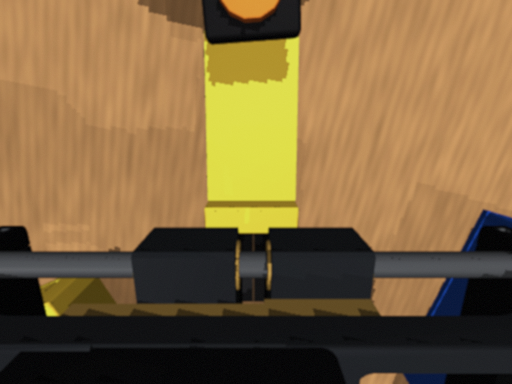

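```bash
(python3 -m pendant '[[[0,-5,0],0],[[0,-5,0],0],[[0,-4,0],0],[[0,-2,0],0],[[0,0,0],0],[[0,0,0],0]]'
python3 -m pendant '[[[0,-1,0],0],[[0,-1,0],0],[[0,0,0],0]]'
python3 -m pendant '[[[0,-1,0],0],[[0,-1,0],0],[[0,0,0],0]]') | grep -v rot
```

```text
time: 11.18
position: [0.5971, -0.1438, 0.0296]
ft_force: [0.6, -0.3, -0.3]
grip_width: 0.0008
time: 11.55
position: [0.5967, -0.1419, 0.0296]
ft_force: [1.3, -1.1, 0.5]
grip_width: 0.0006
time: 11.92
position: [0.5963, -0.1398, 0.0296]
ft_force: [0.5, -0.4, -0.5]
grip_width: 0.0008
```

```bash
(python3 -m pendant '[[[0,-1,0],0],[[0,-1,0],0],[[0,0,0],0]]'
python3 -m pendant '[[[0,-1,0],0],[[0,0,0],0],[[0,0,0],0]]') | grep -v rot
```

```text
time: 12.3
position: [0.5959, -0.1378, 0.0296]
ft_force: [0.1, 0.3, 0.6]
grip_width: 0.0003
time: 12.68
position: [0.5957, -0.1369, 0.0295]
ft_force: [0.5, 0.1, 0.2]
grip_width: 0.0004
```

```bash
(python3 -m pendant '[[[0,-1,0],0],[[0,0,0],0],[[0,0,0],0]]'
python3 -m pendant '[[[0,-1,0],0],[[0,0,0],0],[[0,0,0],0]]') | grep -v rot
```

```text
time: 13.05
position: [0.5955, -0.1359, 0.0295]
ft_force: [-0.0, -1.0, 0.3]
grip_width: 0.0004
time: 13.42
position: [0.5953, -0.1349, 0.0295]
ft_force: [-0.4, 0.4, 0.6]
grip_width: 0.0004
```

```bash
(python3 -m pendant '[[[0,-1,0],0],[[0,0,0],0],[[0,0,0],0]]'
python3 -m pendant '[[[0,-1,0],0],[[0,0,0],0],[[0,0,0],0]]') | grep -v rot
```

```text
time: 13.8
position: [0.5951, -0.1339, 0.0295]
ft_force: [-0.3, -0.0, 0.5]
grip_width: 0.0004
time: 14.18
position: [0.5949, -0.1329, 0.0295]
ft_force: [0.2, -0.1, -0.2]
grip_width: 0.0004
```

```bash
(python3 -m pendant '[[[0,-1,0],0],[[0,0,0],0],[[0,0,0],0]]') | grep -v rot
```

```text
time: 14.55
position: [0.5947, -0.132, 0.0295]
ft_force: [0.1, -0.7, 0.6]
grip_width: 0.0007
```

```bash
(python3 -m pendant '[[[0,-1,0],0],[[0,0,0],0],[[0,0,0],0]]') | grep -v rot
```

```text
time: 14.92
position: [0.5946, -0.131, 0.0295]
ft_force: [-0.0, 0.2, 0.1]
grip_width: 0.0006
```

```bash
(python3 -m pendant '[[[0,-1,0],0]]';python3 -m pendant '[[[0,-1,0],0]]') | grep -v rot
```

```text
time: 15.05
position: [0.5944, -0.1302, 0.0296]
ft_force: [0.1, -1.0, 0.1]
grip_width: -0.0
time: 15.18
position: [0.5943, -0.1293, 0.0296]
ft_force: [0.4, -2.2, -1.3]
grip_width: 0.0005
```

```bash
(python3 -m pendant '[[[0,-1,0],0]]';python3 -m pendant '[[[0,0,0],0],[[0,0,0],0]]') | grep -v rot
```

```text
time: 15.3
position: [0.5944, -0.1286, 0.0296]
ft_force: [0.2, -3.0, -1.2]
grip_width: 0.0005
time: 15.55
position: [0.5943, -0.1285, 0.0296]
ft_force: [1.1, -3.2, -0.9]
grip_width: 0.0008
```

```bash
(python3 -m pendant '[[[0,-1,0],0]]';python3 -m pendant '[[[0,0,0],0],[[0,0,0],0]]') | grep -v rot
```

```text
time: 15.68
position: [0.5943, -0.1279, 0.0297]
ft_force: [0.5, -5.1, -0.3]
grip_width: 0.0004
time: 15.92
position: [0.5944, -0.1279, 0.0297]
ft_force: [1.0, -5.3, -1.4]
grip_width: 0.0003
```

```bash
(python3 -m pendant '[[[0,2,0],0],[[0,18,0],0],[[0,0,-35],0],[[0,0,-30],0],[[0,0,0],0],[[0,0,0],0]]') | grep -v rot
python3 - <<'E'
from rig import camera
from h import *
np.set_printoptions(precision=4,suppress=True)
a=[]
for n in("top","scene","wrist"):
    c=camera(n);np.savez(f"pics/{n}3.npz",**c)
    if n!="top":a.append(c["pixels"])
    if n!="wrist":
        c0=dict(np.load(f"pics/{n}0.npz"))
        for d in(c0,c):
            for s,ce,m in comps(d,(8,180,120),(20,255,255),20):print(n,s,ce,ray(d,ce,.04))
cv2.imwrite("pics/m3.png",np.hstack([cv2.resize(a[0][120:250,180:360],(400,289),interpolation=cv2.INTER_CUBIC),cv2.resize(a[1],(385,289))]))
E
```

```text
time: 16.68
position: [0.597, -0.1468, 0.094]
ft_force: [-0.1, 0.5, -0.5]
grip_width: 0.0006
top [238 200   8   8  52] [241.2885 203.7115] [[ 0.5764 -0.0354  0.04  ]]
top [237 200   7   8  37] [239.7568 203.    ] [[ 0.5786 -0.0308  0.04  ]]
scene [264 187  10   8  64] [268.5938 190.4062] [[ 0.5761 -0.0364  0.04  ]]
scene [264 187  10   8  64] [268.6406 190.3125] [[ 0.5758 -0.0361  0.04  ]]
```

View pics/m3.png

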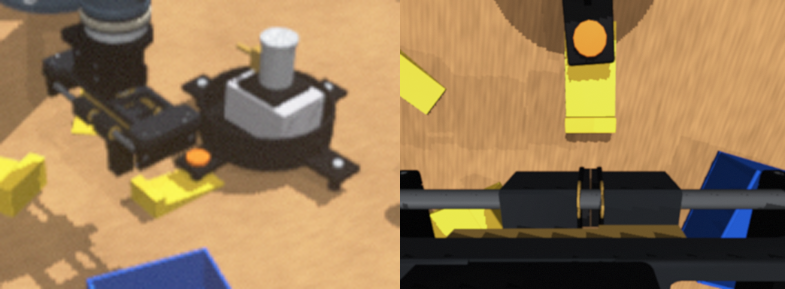

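```bash
(python3 -m pendant '[[[0,-40,0],0],[[0,-40,0],0],[[0,-33,0],0],[[0,0,15],0],[[0,0,10],0],[[0,0,0],0],[[0,0,0],0]]'
python3 -m pendant '[[[0,0,2],0],[[0,0,2],0],[[0,0,0],0]]'
python3 -m pendant '[[[0,0,1],0],[[0,0,1],0],[[0,0,0],0],[[0,0,0],0]]')|grep -v rot
```

```text
time: 17.7
position: [0.5764, -0.0369, 0.0693]
ft_force: [-0.2, 0.3, -0.5]
grip_width: 0.0004
time: 18.08
position: [0.576, -0.0359, 0.0655]
ft_force: [-0.4, 0.2, -0.4]
grip_width: 0.0005
time: 18.58
position: [0.5761, -0.0358, 0.0636]
ft_force: [0.5, -0.2, -0.7]
grip_width: 0.0004
```

```bash
(python3 -m pendant '[[[0,0,1],0],[[0,0,0],0],[[0,0,0],0]]'
python3 -m pendant '[[[0,0,1],0],[[0,0,0],0],[[0,0,0],0]]')|grep -v rot
```

```text
time: 18.95
position: [0.5761, -0.0358, 0.0625]
ft_force: [0.0, 0.1, 0.3]
grip_width: 0.0003
time: 19.32
position: [0.5762, -0.0359, 0.0624]
ft_force: [-1.2, 0.6, 6.6]
grip_width: -0.0001
```

```bash
(python3 -m pendant '[[[0,0,1],0],[[0,0,0],0],[[0,0,0],0]]')|grep -v rot
```

```text
time: 19.7
position: [0.5762, -0.0359, 0.0622]
ft_force: [-2.8, 0.6, 11.9]
grip_width: 0.0007
```

```bash
(python3 -m pendant '[[[0,0,1],0],[[0,0,0],0],[[0,0,0],0],[[0,0,0],0]]'
python3 -m pendant '[[[0,0,-3],0],[[0,0,-7],0],[[0,0,-40],0],[[0,0,-50],0],[[0,0,-50],0],[[0,0,-30],0],[[0,0,0],0],[[0,0,0],0]]'
python3 -m pendant '[[[0,50,0],0],[[0,50,0],0],[[0,50,0],0],[[0,0,0],0],[[0,0,0],0],[[0,0,0],0]]')|grep -v rot
python3 - <<'E'
from rig import camera
from h import *
np.set_printoptions(precision=4,suppress=True)
a=[]
for n in("top","scene"):
    c=camera(n);c0=dict(np.load(f"pics/{n}0.npz"))
    for d in(c0,c):
        for s,ce,m in comps(d,(8,180,120),(20,255,255),20):print(n,s,ce,ray(d,ce,.04))
    a.append(cv2.resize(c["pixels"],(400,300)))
cv2.imwrite("pics/m4.png",np.hstack(a))
E
```

```text
time: 20.2
position: [0.5762, -0.0359, 0.0621]
ft_force: [-3.9, 0.7, 16.3]
grip_width: 0.0004
time: 21.2
position: [0.5752, -0.0356, 0.2384]
ft_force: [-1.0, -0.7, -1.4]
grip_width: 0.0004
time: 21.95
position: [0.604, -0.1815, 0.2386]
ft_force: [-0.1, 0.7, 1.0]
grip_width: 0.0007
top [238 200   8   8  52] [241.2885 203.7115] [[ 0.5764 -0.0354  0.04  ]]
top [237 200   9   9  63] [241.1905 203.7619] [[ 0.5763 -0.0351  0.04  ]]
scene [264 187  10   8  64] [268.5938 190.4062] [[ 0.5761 -0.0364  0.04  ]]
scene [264 187  10   7  61] [268.6721 190.1311] [[ 0.5752 -0.0356  0.04  ]]
```

View pics/m4.png

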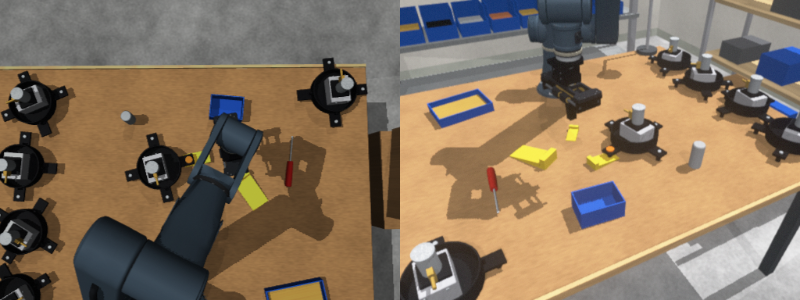

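The wedge sits under the orange-capped ear, the base and the other things are where they were, and the arm is clear about 0.2 m above the bench.

```bash
python3 -c "
from rig import order;print(order.hand_in())"
```

```text
the job is handed in; nothing more can be done
None
```

The base no longer rocks: the middle-sized wedge is under the short foot, and the job was handed in at about 22 s.

- **First press:** the orange cap dipped about 6 mm under 2.5–3.5 N, then the foot met the bench. The press reached about 19 N once it had bottomed out.
- **Wedge:** I pushed it thin end first with the closed fingertips. The push was about 1 N while it slid, and I stopped when it rose to about 5 N as the wedge nipped.
- **Second press:** at about 16 N the cap moved only about 0.3 mm, so it no longer dips.
- **Base and bystanders:** in the last pictures the cap measured within about 0.3 mm (top camera) and 1.2 mm (scene camera) of where it started. That is within the roughly 2 mm camera calibration. By eye, the other things looked undisturbed.
- **Finish:** the arm ended clear of everything, with the tool about 0.24 m above the bench.

No check failed. In one mid-job picture the top camera put the cap about 5 mm off. The gripper seemed to be hiding part of the cap, and the scene camera, which saw all of it, showed no shift.

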